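# Zero the sander's feed lever and set it to the fourth notch

## Task

Set the feed lever on top of the green strip sander: first push it all the way back against its square home stop and keep it pressed there firmly, at about 12 N, for a second. Then click it forward four notches, one at a time with a short rest in each and never beyond the fourth, and leave it standing free in the fourth notch. Push it with the fingers closed rather than pinching it, stay under 20 N, and leave the glue bottle, the wood offcut and the brush tin where they stand.

Things in the scene. Friction and masses are not known exactly. Their poses are not given: they have to be found in the camera images.
- pivot (a point): lever's vertical pivot axis at the level of the flat top of the green sander, 110 mm above the table. Axes of the sander: x to its rear, y to its left, z up. Flat top: 100 mm to -x, 45 mm to +x, 140 mm to each side. Behind it (x 45 to 120 mm) a hood rises 45 mm above the flat top, with a wooden slat through it along y, 500 mm long.
- thumb_grip (a point): point on the axis of the lever's thumb grip, 50 mm above the flat top: an upright black post, 16 mm in diameter, from 18 to 76 mm above the flat top, on the end of a flat arm, 95 mm from the pivot axis. Arm and stops stay below 26 mm: closed fingertips 30 mm or more above the flat top can push the post from either side. The lever stays in the notch where it is left.
- feed_lever: the lever; origin on the pivot axis at the flat top, x along its arm to the grip, z up. It turns about z. Notches 0 (home) to 7, 8 degrees (13.3 mm at the grip) apart. At home the arm points 28 degrees to the +y side of the sander's -x axis; forward turns it anticlockwise seen from above, the grip moving to the sander's -y. It starts about notch 1 to 3.
- home_stop (a point): top of the square steel home stop (16 mm block, 26 mm tall) beside the arm on its +y side. It is rigid. A spring ball holds the lever in each notch: 5 to 7 N sideways at the grip overcomes it; half-way to the next notch (6.6 mm) the resistance is gone and the lever snaps on by itself, away from the finger. A thin round pin stops it at notch 7.
- glue_bottle_mid (a point): middle of the white glue bottle (60 mm wide, 170 mm tall), a bystander beside the sander on its +y side
- offcut_mid (a point): middle of a wood offcut (90 x 60 x 35 mm) lying on the table in front of the sander, a bystander
- brush_tin_mid (a point): middle of an empty steel brush tin (72 mm wide, 100 mm tall) beside the sander on its -y side, a bystander

How it is judged:
On the way, in this order (a step that is already met when the one before it is completed fails the run):
1. the lever is pressed against its home stop with at least 8 N for 0.4 s (y of thumb_grip in the frame of pivot above 0.0422 m and contact force between the fingers and feed_lever above 8 N), for 0.4 s.
2. the lever rests in notch 1 (at least 0.2 s) (y of thumb_grip in the frame of pivot between 0.0281 and 0.0368 m), for 0.2 s.
3. the lever rests in notch 2 (at least 0.2 s) (y of thumb_grip in the frame of pivot between 0.0152 and 0.0243 m), for 0.2 s.
4. the lever rests in notch 3 (at least 0.2 s) (y of thumb_grip in the frame of pivot between 0.002 and 0.0112 m), for 0.2 s.
5. the lever rests in notch 4 (at least 0.2 s) (y of thumb_grip in the frame of pivot between -0.0112 and -0.002 m), for 0.2 s.
At the end, for the whole second after the job is handed in: The lever rests in notch 4 (within 2.4 degrees, 4 mm at the grip), at rest and released; the three bystanders are within 20 mm of where they stood (y of thumb_grip in the frame of pivot between -0.0106 and -0.0027 m and angular speed of feed_lever below 0.1 rad/s and distance of each of glue_bottle_mid, offcut_mid, brush_tin_mid from where it was at the start of the episode below 0.02 m); the robot touches nothing.
It fails at once if the lever is pushed with more than 20 N (contact force between the fingers and feed_lever above 20 N).
It fails at once if the lever goes past the fourth notch (over the crest to the fifth) (y of thumb_grip in the frame of pivot below -0.0139 m).
It fails at once if the glue bottle is moved by more than 20 mm (distance of glue_bottle_mid from where it was at the start of the episode above 0.02 m).
It fails at once if the offcut is moved by more than 20 mm (distance of offcut_mid from where it was at the start of the episode above 0.02 m).
It fails at once if the brush tin is moved by more than 20 mm (distance of brush_tin_mid from where it was at the start of the episode above 0.02 m).
It also fails if it takes over 72 s, if anything falls off the work surface, if the arm or the gripper's body presses on something with over 40 N, if the wrist force passes 120 N, or if a joint passes its speed limit or range.

## Robot

A 6-joint arm with a two-finger parallel gripper is mounted at the origin on the work surface. World frame = base frame: x ahead of the robot, y to its left, z up, the work surface at z = 0. Lengths are in m, angles in rad, forces in N, time in s.
With the tool pointing down it reaches from about 0.35 to 0.775 m from the base axis. Payload 7.3 kg.
Tool frame: the origin (TCP) lies at the very end of the fingers, on their centre line; the grasp point (between the pads) lies 19 mm behind it (robot.pinch_z is the distance from the TCP to the grasp point, in m); z points along the fingers, y is the line along which they close (so a half turn about z gives the same grasp; the last joint's range is limited). The gripper opens to 92 mm and grips with 3 to 60 N. Pads are 19 mm wide; open, the fingers measure 130 mm over their backs; the gripper's body (75 mm by 190 mm) begins 47 mm behind the grasp point.
Start: joints at [1.189, 0.342, 1.524, -0, 1.275, -0.146], TCP at [0.123, 0.51, 0.227] pointing down, gripper open.
Joint ranges: [-2.53, 2.53], [-0.77, 2.02], [0.04, 2.7], [-1, 4.14], [0.28, 2.66], [-3.11, 3.11]. Speed limits (rad/s): [2.57, 2.57, 3.14, 3.14, 3.14, 3.14].

## Interface

Orientations are given as [roll, pitch, yaw] about the fixed x, y, z axes, in that order (R = Rz(yaw) Ry(pitch) Rx(roll)).
In Python, from cell import robot gives the robot as it stands.
- The arm moves only by the tool move_arm, never from a script. Its argument "motion" is a list of rows, each a list of 6 numbers: the shift along the tool's x, y, z in units of 0.1 m (1.0 is 0.1 m), then the turn, a rotation vector about the tool's x, y, z in units of pi rad (1.0 is pi rad). In form: [[dx, dy, dz, rx, ry, rz], ...]. A call has 1 to 12 rows; each row is the pose to reach, as a shift and turn from the pose commanded when the call began, along the tool's axes at that moment, turning the shorter way round; what a row does not reach only later rows make up. A row lasts 1/8 s, in which the tool goes at most 62.5 mm and 10.7 degrees, less where a joint would pass 70% of its speed; a pose out of reach is approached as far as the arm can. A call with a number of a shift or a turn outside -1 to 1 is refused whole. A call with a gripper value outside its range is refused whole. "fingers" is the opening, from -1 (shut) to 1 (fully open), set as the call begins (left out, the last holds). The fingers move at their own pace and stop on an object; "newtons" is the grip in N (left out, the last holds). Time passes only in rows, so rows that repeat a pose let the fingers close. It gives the time, the measured TCP pose, the force, the opening and the grip force at its end, in the units of the state.
- robot.observe(): the state, without advancing time (a new reading comes with each control period).
- robot.read_camera(name): name is "side" or "top" or "wrist"; returns a dict with "image" (420x560x3 uint8, red, green, blue), "range_z" (420x560 float32, m along the optical axis (not along the pixel's ray), 0 where there is no reading), "vfov" (degrees; the focal length in pixels is half the picture's height over the tangent of half this angle, whatever the lens; pixels are square), "cx", "cy" (the principal point, pixels), "extrinsics" (4x4, takes a point from camera to world coordinates); the wrist camera has in their place "hand_eye" (4x4, takes a point from camera to tool coordinates, whose origin is the TCP and whose axes are the flange's). Camera axes: x right, y up, looking along -z (the intrinsics and any distortion apply to the point x, -y, -z); pixel columns grow to the right and rows downward; lengths in m; the calibration is good to about 2 mm. A picture is of the moment at which its call begins: read the wrist's pose just before it.
- robot.hand_in(): hands the job in; it is judged then, once.
The state is a dict: "time": time; "qpos": joint angles; "qvel": joint speeds; "joint_efforts": joint torques, N m; "tool_pos": TCP position; "tool_rot": TCP orientation; "contact_force": force on the tool from outside, world axes, zero at the start; "torque": the same for the moment, N m; "opening": finger opening in m; "grip_force": force on a finger pad.
Only numpy, scipy, OpenCV 4.12 (cv2) and the standard library are available. Lean on these libraries where they do the work, as an engineer would, in place of code of your own. Each camera call takes 0.05 s, during which the arm holds its last target. There are 200 camera calls.

## Working session

There is one attempt and no reset: what is moved stays moved. The work goes in short steps, Python scripts to look and compute and a tool call to move; the robot and the scene stay as the last step left them, time stands still between calls to the robot, and variables do not carry over. Pictures are saved under pics/ and viewed, at most 10 in all, crops included, and the job is handed in when it is done.

Besides the shell and the picture viewer there is one more tool, called after ">>>" as name([rows], argument=value, ...), one row to a line, values as JSON. move_arm: Moves the arm, as the interface text tells. Shifts and turns lie within -1 to 1; 1 stands for 0.1 m of shift or pi rad of turn. Its arguments: {"type":"object","properties":{"motion":{"type":"array"},"fingers":{"type":"number"},"newtons":{"type":"number"}},"required":["motion"]}

```bash
mkdir -p pics; cat > h.py <<'E'
import numpy as np,cv2
from cell import robot
def cam(n):
    c=robot.read_camera(n); np.savez('/tmp/%s.npz'%n,**{k:v for k,v in c.items() if not isinstance(v,str)}); return c
def pts(c):
    h,w=c['range_z'].shape; f=h/2/np.tan(np.radians(float(c['vfov']))/2)
    v,u=np.mgrid[:h,:w]; z=c['range_z']
    P=np.stack([(u-c['cx'])/f*z,-(v-c['cy'])/f*z,-z],-1)
    T=c['extrinsics']; return P@T[:3,:3].T+T[:3,3]
E
python3 - <<'E'
from h import *
s=robot.observe(); print(s)
for n in('top','side'):
    c=cam(n); print({k:(v if not hasattr(v,'shape') or v.size<20 else v.shape) for k,v in c.items()})
    cv2.imwrite('pics/%s0.png'%n,c['image'][:,:,::-1])
E
```

```text
{'time': 0.0, 'qpos': array([ 1.18900417e+00,  3.42728653e-01,  1.52502046e+00,  8.54042858e-06,
        1.27540056e+00, -1.46016654e-01]), 'qvel': array([ 2.06243935e-04, -7.02814141e-04, -4.10734134e-04, -9.73728805e-04,
        1.68456770e-04, -2.23507485e-05]), 'joint_efforts': array([-1.03704246e-03, -4.31245708e+01, -2.44220906e+01,  7.17262086e-02,
        5.59456449e-02, -1.23304726e-04]), 'tool_pos': array([0.12246861, 0.51009485, 0.22604069]), 'tool_rot': array([-3.14005339e+00, -2.34623438e-04,  2.90581448e+00]), 'contact_force': array([ 0.52052245, -0.11347695,  0.49048883]), 'torque': array([ 0.02979681, -0.00114266, -0.00134925]), 'grip_force': 0.0, 'opening': 0.09160119211682005}
{'image': (420, 560, 3), 'range_z': (420, 560), 'vfov': 49.78704702020721, 'cx': 278.95966379848136, 'cy': 217.15083239988135, 'extrinsics': array([[-0.01800981,  0.99199039, -0.12502285,  0.45848308],
       [-0.99969522, -0.01575419,  0.01900712,  0.04846292],
       [ 0.01688525,  0.12532706,  0.99197178,  1.02568301],
       [ 0.        ,  0.        ,  0.        ,  1.        ]])}
{'image': (420, 560, 3), 'range_z': (420, 560), 'vfov': 54.019034738947994, 'cx': 279.2872704068604, 'cy': 208.74596646136033, 'extrinsics': array([[ 0.99815302,  0.0365619 , -0.04851567,  0.53612287],
       [-0.06063892,  0.64787131, -0.7593324 , -0.68608622],
       [ 0.00366928,  0.76087187,  0.64889178,  0.74702491],
       [ 0.        ,  0.        ,  0.        ,  1.        ]])}
```

View pics/top0.png

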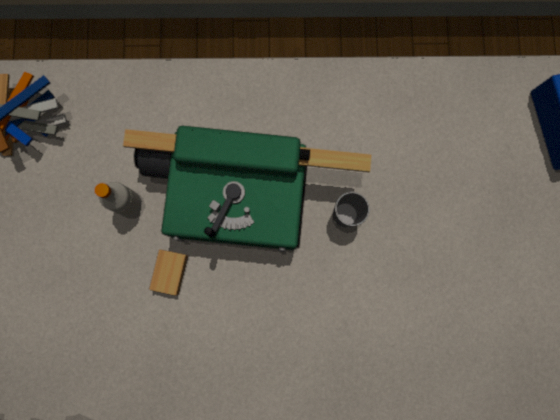

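View pics/side0.png

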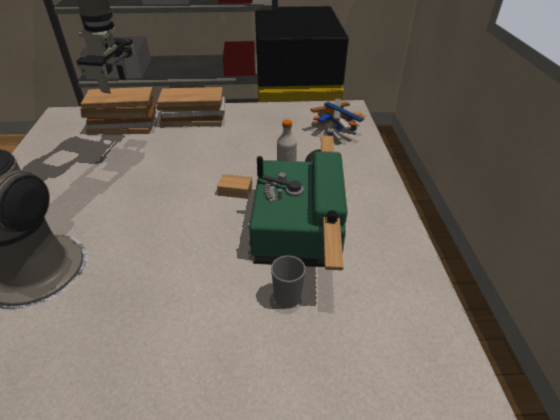

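The top view shows the sander with its pivot hub near (233,191), the grip near (211,231), the square stop near (214,207), the bottle at (115,195), the offcut at (168,272) and the tin at (350,212). The side view agrees, with the grip at (261,166) and the hub at (294,187).

```bash
python3 - <<'E'
from h import *
for n in('top','side'):
    c=dict(np.load('/tmp/%s.npz'%n)); P=pts(c); im=c['image'].astype(int); hsv=cv2.cvtColor(c['image'],cv2.COLOR_RGB2HSV)
    g=(hsv[...,0]>60)&(hsv[...,0]<95)&(hsv[...,1]>100)&(c['range_z']>0)
    z=P[...,2]; flat=g&(abs(z-.11)<.006)
    Q=P[flat]; print(n,'flat',flat.sum(),np.median(Q,0))
    A=np.c_[Q[:,:2],np.ones(len(Q))]; print(' plane',np.linalg.lstsq(A,Q[:,2],rcond=None)[0])
    r=cv2.minAreaRect((Q[:,:2]*1000).astype(np.float32)); print(' rect',r)
    H=P[g&(z>.145)]; 
    if len(H)>20: print(' hood',len(H),cv2.minAreaRect((H[:,:2]*1000).astype(np.float32)), H[:,2].max())
    o=(hsv[...,0]>8)&(hsv[...,0]<25)&(hsv[...,1]>90)&(z>.08)&(z<.17)&(P[...,0]>.4)&(P[...,0]<.8)&(abs(P[...,1])<.45)
    S=P[o]
    if len(S)>20: print(' slat',len(S),cv2.minAreaRect((S[:,:2]*1000).astype(np.float32)),np.median(S[:,2]))
    m=Q.mean(0); near=(np.hypot(P[...,0]-m[0],P[...,1]-m[1])<.13)
    dark=near&(c['image'].max(-1)<75)&~g&(z>.125)
    for lo,hi in((.118,.13),(.13,.14),(.14,.16),(.16,.18),(.18,.195)):
        k=dark&(z>=lo)&(z<hi); 
        if k.sum(): print('  ',lo,k.sum(),np.median(P[k],0).round(4),P[k].min(0).round(4),P[k].max(0).round(4))
E
cat > /tmp/crop.py <<'E'
import cv2
a=cv2.imread('pics/top0.png')[170:255,160:310]; b=cv2.imread('pics/side0.png')[140:230,235:355]
a=cv2.resize(a,(800,453),interpolation=2); cv2.imwrite('pics/c_top.png',cv2.convertScaleAbs(a,alpha=1.8))
E
python3 /tmp/crop.py
```

```text
top flat 8251 [0.60287077 0.11609411 0.10983504]
 plane [0.00258787 0.00025644 0.10820693]
 rect ((631.7718505859375, 122.0128173828125), (277.9223327636719, 215.60015869140625), 84.40764617919922)
 hood 4427 ((635.6199340820312, 121.42764282226562), (249.42127990722656, 214.15884399414062), 83.35539245605469) 0.18865734103728726
 slat 2208 ((704.3005981445312, 119.03868103027344), (138.154541015625, 543.6041870117188), 5.505993366241455) 0.1370687237087913
   0.118 46 [0.594  0.1469 0.1287] [0.5478 0.0659 0.1251] [0.6833 0.2236 0.1299]
   0.13 379 [0.6073 0.1342 0.1327] [0.5453 0.0437 0.13  ] [0.677  0.1723 0.1385]
   0.14 17 [0.6594 0.1592 0.1471] [0.5339 0.0279 0.1405] [0.6798 0.19   0.1588]
   0.16 6 [0.5353 0.1613 0.1742] [0.5337 0.1587 0.1639] [0.5414 0.1639 0.1784]
   0.18 44 [0.5406 0.1647 0.1861] [0.5349 0.1596 0.1813] [0.5479 0.1702 0.1883]
side flat 3051 [0.60271972 0.06596835 0.11183442]
 plane [-0.00039098  0.00438868  0.11153838]
 rect ((631.580078125, 118.43449401855469), (273.0140686035156, 210.90235900878906), 84.22581481933594)
 hood 1725 ((704.8365478515625, 110.82054901123047), (245.89413452148438, 68.4476318359375), 83.23003387451172) 0.16053343718652346
 slat 1113 ((704.8140869140625, 115.78977966308594), (136.12442016601562, 538.1830444335938), 5.410933017730713) 0.13897980820286637
   0.118 86 [0.606  0.1123 0.1282] [ 0.5409 -0.0088  0.1251] [0.6756 0.1632 0.13  ]
   0.13 273 [0.6102 0.1337 0.1342] [ 0.5336 -0.0075  0.13  ] [0.6838 0.1762 0.14  ]
   0.14 69 [0.5464 0.1608 0.1482] [ 0.5337 -0.0101  0.14  ] [0.69   0.1891 0.16  ]
   0.16 40 [0.5417 0.1615 0.1702] [0.5344 0.1578 0.1601] [0.5473 0.1661 0.1796]
   0.18 23 [0.54   0.1617 0.1867] [0.535  0.1575 0.1801] [0.5472 0.1674 0.1894]
```

View pics/c_top.png

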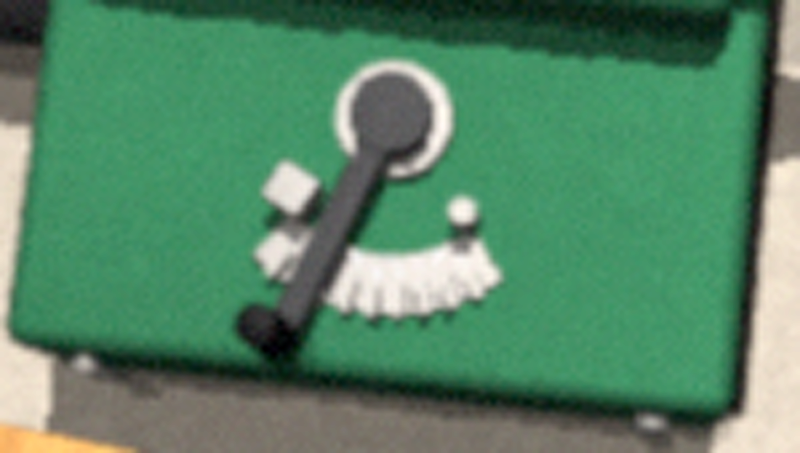

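The crop shows the lever arm standing one notch clear of the square stop. My points give grip y ≈ +32 mm in the sander frame, which is notch 1, with sander yaw ≈ -5.6°. I'll refine the pivot and grip by shape, then approach.

```bash
cat > meas.py <<'E'
from h import *
def ray(c,u,v,zp):
    f=210/np.tan(np.radians(float(c['vfov']))/2); T=c['extrinsics']
    d=T[:3,:3]@np.array([(u-c['cx'])/f,-(v-c['cy'])/f,-1]); return T[:3,3]+d*(zp-T[2,3])/d[2]
if __name__=='__main__':
    c=dict(np.load('/tmp/top.npz')); P=pts(c); im=c['image']; hsv=cv2.cvtColor(im,cv2.COLOR_RGB2HSV)
    # flat-top front edge & sides: lines of green mask at z~.11
    w=((hsv[...,1]<70)&(hsv[...,2]>60)&(abs(P[...,2]-.112)<.02)).astype(np.uint8)
    w[:182]=0;w[206:]=0;w[:,:220]=0;w[:,248:]=0
    v,u=np.nonzero(w); e=cv2.minEnclosingCircle(np.c_[u,v].astype(np.float32)); print('disk',e,ray(c,*e[0],.112))
    k=(P[...,2]>.18)&(np.hypot(P[...,0]-.541,P[...,1]-.163)<.02); v,u=np.nonzero(k)
    e2=cv2.minEnclosingCircle(np.c_[u,v].astype(np.float32)); print('post',e2,ray(c,*e2[0],.186))
    g=(hsv[...,0]>60)&(hsv[...,0]<95)&(hsv[...,1]>100)&(abs(P[...,2]-.11)<.006)
    # front edge: per column lowest flat pixel
    E=np.array([P[np.nonzero(g[:,u])[0].max(),u] for u in range(178,290)]); q=np.polyfit(E[:,1],E[:,0],1); print('front',q,'yaw',-np.degrees(np.arctan(q[0])))
    yaw=-np.arctan(q[0]); R=np.array([[np.cos(yaw),-np.sin(yaw)],[np.sin(yaw),np.cos(yaw)]])
    pv=ray(c,*e[0],.112)[:2]; d=R.T@(ray(c,*e2[0],.186)[:2]-pv); print('grip in sander',d,np.hypot(*d),np.degrees(np.arctan2(d[1],-d[0])))
    print('front dist',(pv[0]-np.polyval(q,pv[1]))*np.cos(yaw))
    for lo in(.02,.05,.1,.15):
        pass
    b=(P[...,2]>.06)&(P[...,1]>.28)&(P[...,1]<.4)&(P[...,0]>.5)&(P[...,0]<.66); print('bottle',np.median(P[b],0),P[b].max(0))
E
python3 meas.py
```

```text
disk ((233.36666870117188, 191.8111114501953), 11.428771018981934) [0.62737738 0.12331393 0.112     ]
post ((207.27272033691406, 230.90908813476562), 4.273801803588867) [0.54066121 0.16606035 0.186     ]
front [0.11824634 0.51213953] yaw -6.743702011791802
grip in sander [-0.09113585  0.03226775] 0.09667962690155693 19.49712292827147
front dist 0.09996002717989173
bottle [0.61795907 0.36034215 0.11659028] [0.65284708 0.39876148 0.17454314]
```

>>> move_arm([
  [-0.5,-0.28,0,0,0,0],
  [-1,-0.56,0,0,0,0],
  [-1,-0.56,0,0,0,0],
], fingers=-1, newtons=30)

```text
time: 0.48
tool_pos: [0.2089, 0.4305, 0.2265]
tool_rot: [-3.14, 0.0, 2.901]
contact_force: [0.1, 0.2, 0.1]
opening: 0.0663
grip_force: 0.0
```

>>> move_arm([
  [-0.5,-0.28,0,0,0,0],
  [-1,-0.56,0,0,0,0],
])

```text
time: 0.72
tool_pos: [0.2911, 0.3547, 0.2266]
tool_rot: [3.141, -0.0, 2.908]
contact_force: [1.2, -0.1, -0.1]
opening: 0.0464
grip_force: 0.0
```

>>> move_arm([
  [-0.5,-0.28,0,0,0,0],
  [-1,-0.56,0,0,0,0],
])

```text
time: 0.98
tool_pos: [0.3759, 0.2765, 0.2267]
tool_rot: [3.141, -0.0, 2.907]
contact_force: [1.1, 0.9, 0.5]
opening: 0.0267
grip_force: 0.0
```

>>> move_arm([
  [-0.5,-0.28,0,0,0,0],
  [-1,-0.56,0,0,0,0],
])

```text
time: 1.23
tool_pos: [0.4602, 0.1987, 0.2266]
tool_rot: [3.141, -0.0, 2.906]
contact_force: [0.5, 0.1, -0.2]
opening: 0.0064
grip_force: 0.0
```

>>> move_arm([
  [0,0,0,0,0,0.055],
  [0,0,0,0,0,0.11],
  [0,0,0,0,0,0.165],
  [0,0,0,0,0,0.22],
  [0,0,0,0,0,0.275],
  [0,0,0,0,0,0.33],
  [0,0,0,0,0,0.385],
  [0,0,0,0,0,0.44],
  [0,0,0,0,0,0.495],
  [0,0,0,0,0,0.535],
  [0,0,0,0,0,0.535],
  [0,0,0,0,0,0.535],
])

```text
time: 2.72
tool_pos: [0.4591, 0.1997, 0.2265]
tool_rot: [-3.141, -0.0, 1.228]
contact_force: [-1.0, 0.1, -1.0]
opening: 0.0004
grip_force: 0.0
```

>>> move_arm([
  [-0.22,0.45,0,0,0,0],
  [-0.43,0.89,0,0,0,0],
  [-0.43,0.89,0,0,0,0],
  [-0.43,0.89,0.35,0,0,0],
  [-0.43,0.89,0.75,0,0,0],
  [-0.43,0.89,0.75,0,0,0],
  [-0.43,0.89,0.75,0,0,0],
])

```text
time: 3.6
tool_pos: [0.5289, 0.1292, 0.1532]
tool_rot: [3.14, -0.001, 1.226]
contact_force: [0.8, -0.3, 0.6]
opening: 0.0002
grip_force: 0.0
```

```bash
python3 - <<'E'
from h import *
c=cam('side'); cv2.imwrite('pics/s1.png',cv2.convertScaleAbs(cv2.resize(c['image'][100:260,200:400,::-1],(750,600)),alpha=1.6))
c=cam('wrist'); cv2.imwrite('pics/w1.png',c['image'][:,:,::-1])
s=robot.observe();print(s['time'],s['tool_pos'],s['contact_force'])
E
```

```text
3.7 [0.52935535 0.12906444 0.15361502] [-0.68469257  0.34590443  0.01186124]
```

View pics/s1.png

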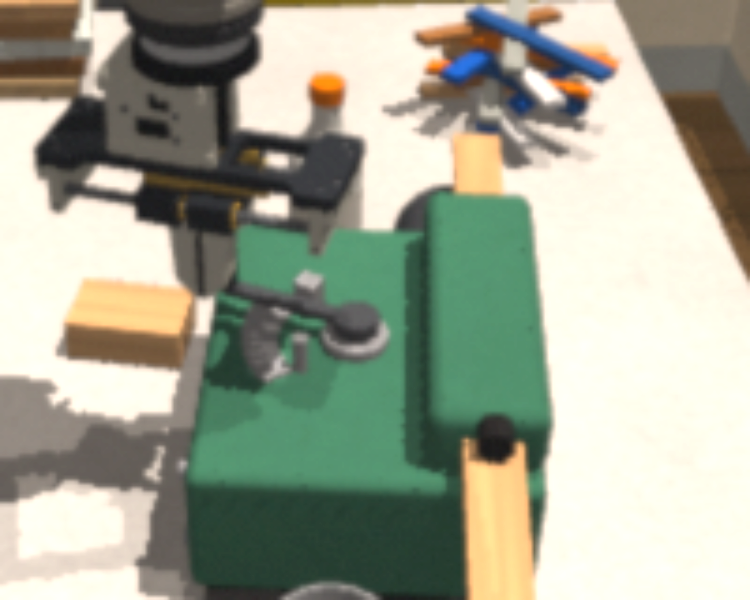

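The side view shows the closed fingers at about (205,260) on the -y side of the post, clear of the bottle and offcut. I'll advance now.

>>> move_arm([
  [0.05,0,0,0,0,0],
  [0.1,0,0,0,0,0],
  [0.13,0,0,0,0,0],
  [0.145,0,0,0,0,0],
  [0.155,0,0,0,0,0],
  [0.165,0,0,0,0,0],
  [0.175,0,0,0,0,0],
  [0.185,0,0,0,0,0],
  [0.195,0,0,0,0,0],
  [0.205,0,0,0,0,0],
])

```text
time: 4.95
tool_pos: [0.5354, 0.148, 0.1517]
tool_rot: [-3.142, -0.0, 1.225]
contact_force: [0.3, 0.1, 0.1]
opening: 0.0007
grip_force: 0.0
```

>>> move_arm([
  [0.01,0,0,0,0,0],
  [0.02,0,0,0,0,0],
  [0.03,0,0,0,0,0],
  [0.03,0,0,0,0,0],
])

```text
time: 5.45
tool_pos: [0.5362, 0.1502, 0.1517]
tool_rot: [-3.141, 0.001, 1.225]
contact_force: [-1.4, -5.1, 1.1]
opening: 0.0002
grip_force: 2.2
```

>>> move_arm([
  [0.01,0,0,0,0,0],
  [0.02,0,0,0,0,0],
  [0.03,0,0,0,0,0],
  [0.03,0,0,0,0,0],
])

```text
time: 5.95
tool_pos: [0.5377, 0.1537, 0.1517]
tool_rot: [3.141, -0.001, 1.225]
contact_force: [0.4, -1.7, 0.1]
opening: 0.0008
grip_force: 1.0
```

>>> move_arm([
  [0.01,0,0,0,0,0],
  [0.02,0,0,0,0,0],
  [0.03,0,0,0,0,0],
  [0.03,0,0,0,0,0],
])

```text
time: 6.45
tool_pos: [0.5383, 0.1568, 0.1517]
tool_rot: [-3.141, -0.0, 1.225]
contact_force: [-0.7, -0.2, -0.6]
opening: 0.0009
grip_force: 0.0
```

>>> move_arm([
  [0.01,0,0,0,0,0],
  [0.02,0,0,0,0,0],
  [0.03,0,0,0,0,0],
  [0.03,0,0,0,0,0],
])

```text
time: 6.95
tool_pos: [0.5394, 0.1593, 0.1517]
tool_rot: [-3.142, -0.0, 1.225]
contact_force: [0.3, -0.2, 0.0]
opening: 0.0002
grip_force: 0.0
```

>>> move_arm([
  [0.005,0,0,0,0,0],
  [0.01,0,0,0,0,0],
  [0.01,0,0,0,0,0],
])

```text
time: 7.32
tool_pos: [0.5398, 0.1602, 0.1517]
tool_rot: [-3.142, -0.0, 1.225]
contact_force: [-0.3, -0.2, 0.5]
opening: 0.0004
grip_force: 0.0
```

>>> move_arm([
  [0.005,0,0,0,0,0],
  [0.01,0,0,0,0,0],
  [0.01,0,0,0,0,0],
])

```text
time: 7.7
tool_pos: [0.5401, 0.161, 0.1517]
tool_rot: [3.142, 0.0, 1.225]
contact_force: [-0.5, -0.4, -0.3]
opening: 0.0005
grip_force: 0.3
```

>>> move_arm([
  [0.005,0,0,0,0,0],
  [0.01,0,0,0,0,0],
  [0.01,0,0,0,0,0],
])

```text
time: 8.07
tool_pos: [0.5401, 0.1613, 0.1517]
tool_rot: [-3.141, 0.001, 1.225]
contact_force: [-2.2, -5.4, 0.8]
opening: 0.0002
grip_force: 2.6
```

>>> move_arm([
  [0.005,0,0,0,0,0],
  [0.01,0,0,0,0,0],
  [0.01,0,0,0,0,0],
])

```text
time: 8.45
tool_pos: [0.5402, 0.1614, 0.1517]
tool_rot: [-3.141, 0.003, 1.225]
contact_force: [-3.0, -8.0, 2.7]
opening: 0.0004
grip_force: 4.4
```

>>> move_arm([
  [0.005,0,0,0,0,0],
  [0.01,0,0,0,0,0],
  [0.01,0,0,0,0,0],
  [0.01,0,0,0,0,0],
])

```text
time: 8.95
tool_pos: [0.5403, 0.1615, 0.1517]
tool_rot: [-3.141, 0.005, 1.225]
contact_force: [-2.9, -10.4, 3.0]
opening: 0.0007
grip_force: 6.1
```

>>> move_arm([
  [0.003,0,0,0,0,0],
  [0.003,0,0,0,0,0],
  [0.003,0,0,0,0,0],
  [0.003,0,0,0,0,0],
  [0.003,0,0,0,0,0],
  [0.003,0,0,0,0,0],
  [0.003,0,0,0,0,0],
  [0.003,0,0,0,0,0],
  [0.003,0,0,0,0,0],
  [0.003,0,0,0,0,0],
])

```text
time: 10.2
tool_pos: [0.5402, 0.1616, 0.1516]
tool_rot: [-3.141, 0.005, 1.225]
contact_force: [-4.7, -12.8, 3.6]
opening: 0.0005
grip_force: 6.7
```

>>> move_arm([
  [-0.06,0,0,0,0,0],
  [-0.12,0,0,0,0,0],
  [-0.12,0,-0.3,0,0,0],
  [-0.12,0,-0.6,0,0,0],
  [-0.12,0,-0.6,0,0,0],
  [0.15,0,-0.6,0,0,0],
  [0.46,0,-0.6,0,0,0],
  [0.46,0,-0.6,0,0,0],
  [0.46,0,-0.3,0,0,0],
  [0.46,0,0,0,0,0],
  [0.46,0,0,0,0,0],
])

```text
time: 11.58
tool_pos: [0.5548, 0.2064, 0.1489]
tool_rot: [-3.136, 0.004, 1.225]
contact_force: [0.2, 0.1, -0.8]
opening: 0.0003
grip_force: 0.0
```

>>> move_arm([
  [-0.04,0,0,0,0,0],
  [-0.07,0,0,0,0,0],
  [-0.09,0,0,0,0,0],
  [-0.1,0,0,0,0,0],
  [-0.11,0,0,0,0,0],
  [-0.12,0,0,0,0,0],
  [-0.12,0,0,0,0,0],
])

```text
time: 12.45
tool_pos: [0.5528, 0.1964, 0.1518]
tool_rot: [3.142, -0.001, 1.225]
contact_force: [-0.1, 1.0, 1.1]
opening: 0.0002
grip_force: 0.7
```

>>> move_arm([
  [-0.01,0,0,0,0,0],
  [-0.02,0,0,0,0,0],
  [-0.02,0,0,0,0,0],
])

```text
time: 12.82
tool_pos: [0.5522, 0.1955, 0.1519]
tool_rot: [3.142, -0.002, 1.225]
contact_force: [0.4, 6.5, 0.1]
opening: 0.0003
grip_force: 3.1
```

>>> move_arm([
  [-0.01,0,0,0,0,0],
  [-0.02,0,0,0,0,0],
  [-0.02,0,0,0,0,0],
])

```text
time: 13.2
tool_pos: [0.5508, 0.1935, 0.1518]
tool_rot: [-3.14, -0.001, 1.225]
contact_force: [-1.8, 4.4, 0.6]
opening: 0.0005
grip_force: 2.0
```

>>> move_arm([
  [-0.01,0,0,0,0,0],
  [-0.02,0,0,0,0,0],
  [-0.02,0,0,0,0,0],
])

```text
time: 13.58
tool_pos: [0.5507, 0.19, 0.1516]
tool_rot: [3.141, 0.001, 1.225]
contact_force: [0.7, 0.2, -0.8]
opening: -0.0
grip_force: 0.0
```

>>> move_arm([
  [0,0,0,0,0,0],
  [0,0,0,0,0,0],
  [0,0,0,0,0,0],
  [0,0,0,0,0,0],
  [-0.01,0,0,0,0,0],
  [-0.02,0,0,0,0,0],
  [-0.03,0,0,0,0,0],
  [-0.04,0,0,0,0,0],
  [-0.04,0,0,0,0,0],
])

```text
time: 14.7
tool_pos: [0.5493, 0.1867, 0.1518]
tool_rot: [3.142, -0.0, 1.225]
contact_force: [0.7, -0.4, 0.5]
opening: 0.0004
grip_force: 0.0
```

>>> move_arm([
  [-0.01,0,0,0,0,0],
  [-0.02,0,0,0,0,0],
  [-0.02,0,0,0,0,0],
])

```text
time: 15.08
tool_pos: [0.5486, 0.1848, 0.1518]
tool_rot: [-3.142, -0.0, 1.225]
contact_force: [0.1, -0.3, 0.1]
opening: 0.0004
grip_force: 0.0
```

>>> move_arm([
  [-0.01,0,0,0,0,0],
  [-0.02,0,0,0,0,0],
  [-0.02,0,0,0,0,0],
])

```text
time: 15.45
tool_pos: [0.5481, 0.1834, 0.1518]
tool_rot: [3.141, -0.001, 1.225]
contact_force: [0.4, 3.2, -0.1]
opening: 0.0003
grip_force: 1.4
```

>>> move_arm([
  [-0.01,0,0,0,0,0],
  [-0.02,0,0,0,0,0],
  [-0.02,0,0,0,0,0],
])

```text
time: 15.82
tool_pos: [0.5473, 0.1821, 0.1518]
tool_rot: [-3.141, -0.002, 1.225]
contact_force: [0.6, 5.1, -0.8]
opening: 0.0007
grip_force: 2.5
```

>>> move_arm([
  [-0.01,0,0,0,0,0],
  [-0.02,0,0,0,0,0],
  [-0.02,0,0,0,0,0],
])

```text
time: 16.2
tool_pos: [0.5462, 0.1793, 0.1517]
tool_rot: [-3.141, 0.0, 1.225]
contact_force: [-1.7, 2.2, 0.3]
opening: 0.0004
grip_force: 1.1
```

>>> move_arm([
  [-0.01,0,0,0,0,0],
  [-0.02,0,0,0,0,0],
  [-0.02,0,0,0,0,0],
  [-0.02,0,0,0,0,0],
  [-0.02,0,0,0,0,0],
  [-0.02,0,0,0,0,0],
  [-0.02,0,0,0,0,0],
])

```text
time: 17.08
tool_pos: [0.546, 0.1774, 0.1517]
tool_rot: [3.142, -0.0, 1.225]
contact_force: [0.3, -0.7, 0.5]
opening: 0.0003
grip_force: 0.0
```

>>> move_arm([
  [-0.01,0,0,0,0,0],
  [-0.02,0,0,0,0,0],
  [-0.03,0,0,0,0,0],
  [-0.03,0,0,0,0,0],
])

```text
time: 17.58
tool_pos: [0.5449, 0.1744, 0.1517]
tool_rot: [-3.142, -0.0, 1.225]
contact_force: [-0.5, -0.5, -0.4]
opening: 0.0008
grip_force: 0.0
```

>>> move_arm([
  [-0.01,0,0,0,0,0],
  [-0.02,0,0,0,0,0],
  [-0.02,0,0,0,0,0],
])

```text
time: 17.95
tool_pos: [0.5442, 0.1726, 0.1517]
tool_rot: [-3.142, -0.0, 1.225]
contact_force: [0.0, -0.6, 0.5]
opening: 0.0004
grip_force: 0.0
```

>>> move_arm([
  [-0.01,0,0,0,0,0],
  [-0.02,0,0,0,0,0],
  [-0.03,0,0,0,0,0],
  [-0.03,0,0,0,0,0],
])

```text
time: 18.45
tool_pos: [0.5435, 0.1706, 0.1518]
tool_rot: [3.141, -0.002, 1.225]
contact_force: [1.3, 4.4, -0.7]
opening: 0.0007
grip_force: 2.4
```

>>> move_arm([
  [-0.01,0,0,0,0,0],
  [-0.02,0,0,0,0,0],
  [-0.02,0,0,0,0,0],
])

```text
time: 18.82
tool_pos: [0.5426, 0.1683, 0.1518]
tool_rot: [3.142, -0.001, 1.225]
contact_force: [1.3, 2.9, -0.7]
opening: 0.0005
grip_force: 1.6
```

>>> move_arm([
  [-0.01,0,0,0,0,0],
  [-0.02,0,0,0,0,0],
  [-0.02,0,0,0,0,0],
])

```text
time: 19.2
tool_pos: [0.5417, 0.1654, 0.1517]
tool_rot: [-3.142, 0.001, 1.225]
contact_force: [-0.2, -0.2, 0.7]
opening: 0.0007
grip_force: 0.0
```

>>> move_arm([
  [-0.01,0,0,0,0,0],
  [-0.015,0,0,0,0,0],
  [-0.015,0,0,0,0,0],
  [-0.015,0,0,0,0,0],
  [-0.015,0,0,0,0,0],
  [-0.015,0,0,0,0,0],
])

```text
time: 19.95
tool_pos: [0.5414, 0.1647, 0.1517]
tool_rot: [-3.142, -0.0, 1.225]
contact_force: [0.3, 0.1, -0.4]
opening: 0.0002
grip_force: 0.0
```

>>> move_arm([
  [-0.01,0,0,0,0,0],
  [-0.02,0,0,0,0,0],
  [-0.03,0,0,0,0,0],
  [-0.04,0,0,0,0,0],
  [-0.04,0,0,0,0,0],
])

```text
time: 20.58
tool_pos: [0.54, 0.1608, 0.1518]
tool_rot: [3.142, -0.0, 1.225]
contact_force: [0.1, -0.3, -0.3]
opening: 0.0002
grip_force: 0.0
```

>>> move_arm([
  [-0.01,0,0,0,0,0],
  [-0.02,0,0,0,0,0],
  [-0.02,0,0,0,0,0],
])

```text
time: 20.95
tool_pos: [0.5394, 0.1591, 0.1517]
tool_rot: [3.142, -0.0, 1.225]
contact_force: [0.5, 0.5, 0.1]
opening: 0.0007
grip_force: 0.3
```

>>> move_arm([
  [-0.01,0,0,0,0,0],
  [-0.02,0,0,0,0,0],
  [-0.02,0,0,0,0,0],
])

```text
time: 21.32
tool_pos: [0.539, 0.158, 0.1518]
tool_rot: [3.141, -0.002, 1.225]
contact_force: [1.5, 4.1, -1.7]
opening: 0.0006
grip_force: 2.6
```

>>> move_arm([
  [-0.01,0,0,0,0,0],
  [-0.02,0,0,0,0,0],
  [-0.02,0,0,0,0,0],
])

```text
time: 21.7
tool_pos: [0.5384, 0.1556, 0.1518]
tool_rot: [3.141, -0.001, 1.225]
contact_force: [2.1, 3.4, -0.9]
opening: 0.0004
grip_force: 1.9
```

>>> move_arm([
  [-0.01,0,0,0,0,0],
  [-0.02,0,0,0,0,0],
  [-0.02,0,0,0,0,0],
])

```text
time: 22.08
tool_pos: [0.5367, 0.1528, 0.1516]
tool_rot: [-3.14, 0.001, 1.225]
contact_force: [-0.4, 0.1, 0.4]
opening: 0.0004
grip_force: 0.0
```

>>> move_arm([
  [-0.005,0,0,0,0,0],
  [-0.005,0,0,0,0,0],
  [-0.005,0,0,0,0,0],
  [0.1,0,0,0,0,0],
  [0.2,0,0,0,0,0],
  [0.2,0,0,0,0,0],
  [0.2,0,-0.4,0,0,0],
  [0.2,0,-0.8,0,0,0],
  [0.2,0,-1,0,0,0],
  [0.2,0,-1,0,0,0],
])

```text
time: 23.32
tool_pos: [0.5448, 0.1724, 0.2532]
tool_rot: [3.139, -0.002, 1.225]
contact_force: [0.0, -0.1, -0.2]
opening: 0.0003
grip_force: 0.0
```

>>> move_arm([
  [0,-0.5,0,0,0,0],
  [0,-1,0,0,0,0],
  [0,-1,0,0,0,0],
])

```text
time: 23.7
tool_pos: [0.4468, 0.2068, 0.2506]
tool_rot: [-3.139, 0.002, 1.228]
contact_force: [0.1, -0.1, 0.4]
opening: 0.0006
grip_force: 0.0
```

>>> move_arm([
  [0.5,0,0,0,0,0],
  [1,0,0,0,0,0],
  [1,0,0,0,0,0],
  [1,0,0,0,0,0],
  [1,0,0,0,0,0],
])

```text
time: 24.32
tool_pos: [0.4839, 0.2992, 0.2514]
tool_rot: [-3.141, 0.001, 1.224]
contact_force: [0.8, 0.2, -0.5]
opening: 0.0003
grip_force: 0.0
```

```bash
python3 - <<'E'
from h import *
from meas import ray
c=cam('top'); P=pts(c)
cv2.imwrite('pics/t2.png',cv2.convertScaleAbs(cv2.resize(c['image'][110:290,90:390,::-1],(800,480)),alpha=1.6))
k=(P[...,2]>.18)&(P[...,2]<.192)&(np.hypot(P[...,0]-.532,P[...,1]-.13)<.04); v,u=np.nonzero(k); print(len(u))
if len(u):
    e=cv2.minEnclosingCircle(np.c_[u,v].astype(np.float32)); g=ray(c,*e[0],.186)[:2]-[.6274,.1233]; a=np.radians(-6); print(e,g[0]*np.cos(a)+g[1]*np.sin(a),-g[0]*np.sin(a)+g[1]*np.cos(a))
E
```

```text
58
((227.75, 236.0), 4.250100135803223) -0.09682845800206998 -0.005335155786415528
```

View pics/t2.png

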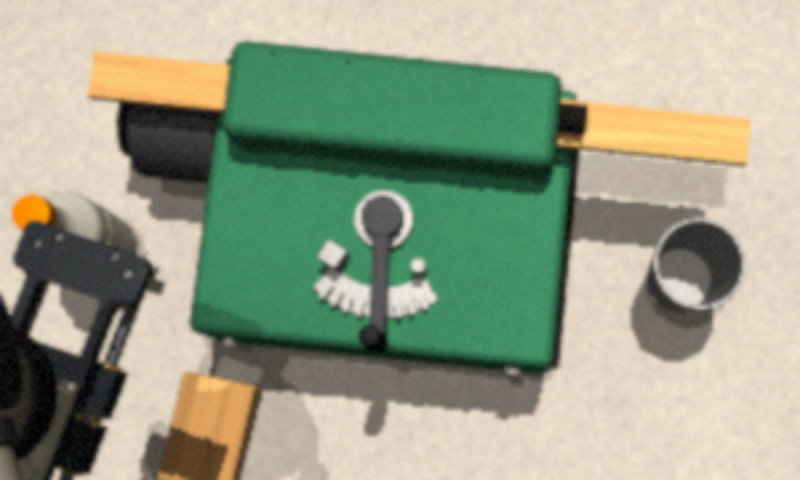

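The lever grip is at (372,335), measuring y ≈ -5 mm, which is notch 4. The bottle, offcut and tin are undisturbed and the arm is clear.

```bash
python3 -c "
from cell import robot
print(robot.hand_in())"
```

```text
the job is handed in; nothing more can be done
None
```

I pressed the lever home at about 12–13 N for over a second, clicked it forward four notches with a rest in each, left it free in notch 4 (grip y ≈ -5 mm) with the bottle, offcut and tin undisturbed, and handed the job in; no verdict was returned.

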